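# Refit the head of a banding wheel

### The job

Get the banding wheel ready for the next pot: lift the black dust cap off the stand and set it down upright on the cork mat, then fit the metal wheel head onto the stand's square spindle end, pressing lightly and turning it little by little until it drops fully home on the stand, and let go. Leave everything else on the bench where it is.

Things in the scene. Friction and masses are not known exactly. Their poses are not given: they have to be found in the camera images.
- stand: dark cast stand of the banding wheel, fixed to the bench, round: foot 150 mm across, waist 60 mm, and at the top a flat round shoulder 80 mm across, 70 mm above the bench, with a steel spindle end in its middle. Origin under its centre, z up
- seat (a point): centre of the stand's flat shoulder, 70 mm above the bench: where the wheel head's origin comes to lie when the head is fully home
- nose (a point): centre of the top of the steel spindle end, 25 mm above the shoulder. The spindle end cannot turn: a square block 36 x 36 mm, 16 mm high, and on it a round tapered nose 9 mm high (36 mm across at its foot, 20 mm at its flat top). The way the square faces differs every time and is not reported; at the start the cap hides it
- cap: black plastic dust cap, loose, 0.12 kg, at the start standing over the spindle end on the stand's shoulder: round shell 74 mm across, 44 mm high, hollow below (66 mm bore, 38 mm deep), on top a round upright knob 28 mm across and 40 mm high (its top 84 mm above the origin). Origin at the centre of its lower rim, z up
- head: aluminium wheel head, loose, about 0.55 kg, lying right way up: below, a round hub 76 mm across, 26 mm high; then a round disc 160 mm across, 12 mm thick (26 to 38 mm above the origin); on top in the middle a round upright boss 40 mm across, 38 mm high (38 to 76 mm above the origin), to hold it by. Origin at the centre of the hub's underside, z up
- recess (a point): centre of the mouth of the square recess in the head's hub, at the head's origin: 38.4 mm wide, 26 mm deep, 1.2 mm clear of the spindle on every side. Its angle to the head's x axis is not known and not visible from above. It fits in any of four quarter turns, to about 4 degrees; set on at a wrong angle, the nose centres it and the head rests 16 mm above home
- mat: thin cork mat 130 x 130 mm, 4 mm thick, fixed to the bench. Origin under its centre, x and y along its edges
- jug: white ceramic jug with a blue band, 190 mm tall, 136 mm wide, handle on one side; loose bystander; origin under its centre
- mug: white mug, 76 mm wide, 90 mm tall; loose bystander; origin under its centre
- bottle: amber glass bottle, 60 mm wide, 150 mm tall; loose bystander; origin under its centre
- jar: glass jar, 60 mm wide, 75 mm tall; loose bystander; origin under its centre
- spatula: spatula 190 mm long lying flat on the bench, at most about 30 mm high; loose bystander; origin near its middle, x along its length
- stone: terracotta rubbing block 60 x 110 x 35 mm; loose bystander; origin under its centre
Things that resemble listed ones, but are neither listed nor needed, are in the scene too. What is meant by the cap is not turquoise, and is the larger of those in its own colour. Of the things like the mat, leave any that is green; of the rest the larger one is meant.

How it is judged:
By the outcome, as a careful person would: the job done as asked, in the order asked, and still so for the second after the job is handed in, with the robot touching nothing.
It also fails if it takes over 64 s, if anything falls off the work surface, if the arm or the gripper's body presses on something with over 40 N, if the wrist force passes 120 N, or if a joint passes its speed limit or range.

### The arm

A 7-joint arm with a two-finger parallel gripper is mounted at the origin on the work surface. World frame = base frame: x ahead of the robot, y to its left, z up, the work surface at z = 0. Lengths are in m, angles in rad, forces in N, time in s.
With the tool pointing down it reaches from about 0.35 to 0.9 m from the base axis. Payload 7.2 kg.
Tool frame: the origin (TCP) lies at the very end of the fingers, on their centre line; the grasp point (between the pads) lies behind it (robot.tcp_to_grasp is the z of the grasp point in the tool frame, in m); z points along the fingers, y is the line along which they close (so a half turn about z gives the same grasp; the last joint's range is limited). The gripper opens to 88 mm and grips with 3 to 60 N. Pads are 20 mm wide; open, the fingers measure 115 mm over their backs; the gripper's body (75 mm by 178 mm) begins 61 mm behind the grasp point.
Start: joints at [-1.338, 0.411, -0.013, 1.596, 0.006, 1.134, -0.082], TCP at [0.185, 0.597, 0.223] pointing down, gripper open.
Joint ranges: [-2.95, 2.95], [-0.29, 1.99], [-1.47, 1.44], [0.14, 2.54], [-1.03, 4.17], [0.13, 1.85], [-2.86, 2.86]. Speed limits (rad/s): [2.39, 2.39, 3.01, 3.01, 3.14, 3.14, 3.14].

### API

Orientations are given as a unit quaternion [x, y, z, w].
In Python, from cell import robot, cams gives the robot as it stands.
- The arm moves only by the shell command python3 -m pendant 'ROWS' [FORCE]. ROWS is JSON, a list of rows, each an object of numbers: "dx", "dy", "dz": the shift along the tool's x, y, z as a fraction of full scale; "wx", "wy", "wz": the turn, a rotation vector about the tool's x, y, z as a fraction of full scale; "jaw": the opening, from 0 (shut) to 1 (fully open). A call has 1 to 20 rows; each row shifts and turns the commanded pose from where the row before left it, along the tool's axes as they then stand; what a row does not reach is not made up. Full scale, the value 1, is 30 cm for a shift and 180 degrees for a turn. A row lasts 1/8 s, in which the tool goes at most 62.5 mm and 10.7 degrees, less where a joint would pass 70% of its speed; a pose out of reach is approached as far as the arm can. A call with a number of a shift or a turn outside -1 to 1 is refused whole. A call with a gripper value outside its range is refused whole. The fingers move at their own pace and stop on an object; FORCE is the grip in N (left out, the last holds). Time passes only in rows, so rows that do not move let the fingers close. It gives the time, the measured TCP pose, the force, the opening and the grip force at its end, in the units of the state.
- robot.sense(): the state, without advancing time (a new reading comes with each control period).
- cams.camera(name): name is "scene" or "top" or "wrist"; returns (picture, depth): 420x560x3 uint8, red, green, blue; 420x560 float32, m along the optical axis (not along the pixel's ray), 0 where there is no reading.
- cams.camera_model(name): a dict with "fx", "fy", "cx", "cy" (pixels), "rvec" (rotation vector, rad) and "tvec" (3), from world to camera coordinates, as OpenCV has them. Camera axes: x right, y down, z forward; pixel columns grow to the right and rows downward; lengths in m; the calibration is good to about 2 mm. A picture is of the moment at which its call begins: read the wrist's pose just before it. camera_model takes no time and is no camera call; for the wrist camera it gives the pose at the moment of the call.
- robot.finish_job(): hands the job in; it is judged then, once.
The state is a dict: "t": time; "qpos": joint angles; "qvel": joint speeds; "tau": joint torques, N m; "tool_pos": TCP position; "ee_rot": TCP orientation; "force": force on the tool from outside, world axes, zero at the start; "torque": the same for the moment, N m; "opening": finger opening in m; "gripper_force": force on a finger pad.
Only numpy, scipy, OpenCV 4.12 (cv2) and the standard library are available. Lean on these libraries where they do the work, as an engineer would, in place of code of your own. Each camera call takes 0.05 s, during which the arm holds its last target. There are 200 camera calls.

## Working session

There is one attempt and no reset: what is moved stays moved. The work goes in short steps, Python scripts to look and compute and a shell command to move; the robot and the scene stay as the last step left them, time stands still between calls to the robot, and variables do not carry over. Pictures are saved under pics/ and viewed, at most 10 in all, crops included, and the job is handed in when it is done.

```bash
ls; mkdir -p pics; python3 - <<'E'
from cell import robot,cams
import cv2,numpy as np
for n in ["scene","top"]:
    p,d=cams.camera(n); cv2.imwrite(f"pics/{n}0.png",p[:,:,::-1]); np.savez(f"{n}0.npz",p=p,d=d)
    print(n,cams.camera_model(n),(d==0).mean())
s=robot.sense();print(s,robot.tcp_to_grasp)
E
```

```text
pics
scene {'fx': 536.1737237459951, 'fy': 536.1737237459951, 'cx': 291.6663777782708, 'cy': 211.6697605969902, 'rvec': array([ 0.80359658,  2.42172384, -1.26889123]), 'tvec': array([ 0.45738938, -0.06752688,  1.98156448])} 0.004842687074829932
top {'fx': 486.5835538851559, 'fy': 486.5835538851559, 'cx': 284.2777374920325, 'cy': 211.70127485018548, 'rvec': array([ 2.11693998, -2.13791182,  0.13143208]), 'tvec': array([-0.03849793,  0.50850244,  1.33458071])} 0.004013605442176871
{'t': 0.1, 'qpos': array([-1.338213  ,  0.41178315, -0.01268134,  1.5969316 ,  0.00562429,
        1.1343381 , -0.08217317]), 'qvel': array([-0.00066897, -0.00151799,  0.00246909, -0.00251335,  0.00215606,
        0.000248  , -0.00131397]), 'tau': array([ 2.33565137e-03, -5.89100289e+01,  6.43646233e-01, -2.91711956e+01,
       -5.38198091e-02,  1.44337543e-02,  8.66430264e-05]), 'tool_pos': array([0.18509543, 0.59648854, 0.22192804]), 'ee_rot': array([ 1.49809008e-01,  9.88714698e-01, -7.11294496e-04, -3.95056199e-05]), 'force': array([ 0.27474963, -0.18253874,  0.02597055]), 'torque': array([0.01565224, 0.01185366, 0.0113058 ]), 'gripper_force': 0.0, 'opening': 0.08782387156856292} -0.0187
```

View pics/scene0.png

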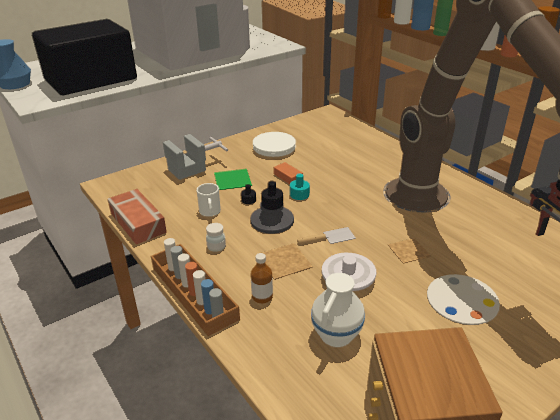

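View pics/top0.png

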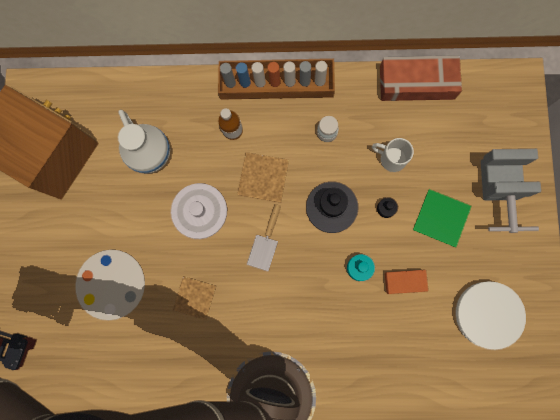

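The top view shows the stand with the cap at about (332,205), the head at (199,210), the larger cork mat at (263,178) and the smaller cork at (196,296), which stays put. The turquoise cap (361,267) and small black cap (387,207) are decoys.

```bash
cat > h.py <<'E'
import numpy as np,cv2
from scipy.spatial.transform import Rotation as R
from cell import robot,cams
def cloud(n,p=None,d=None):
    m=cams.camera_model(n)
    if d is None: p,d=cams.camera(n)
    v,u=np.mgrid[:420,:560]
    c=np.stack([(u-m['cx'])/m['fx']*d,(v-m['cy'])/m['fy']*d,d],-1)-m['tvec']
    W=c@R.from_rotvec(m['rvec']).as_matrix()
    W[d==0]=np.nan
    return p,W
def circ(W,c,r,z0,z1):
    k=(np.hypot(W[...,0]-c[0],W[...,1]-c[1])<r)&(W[...,2]>z0)&(W[...,2]<z1)
    q=W[k]
    if len(q)<5: return None
    (x,y),rad=cv2.minEnclosingCircle(q[:,:2].astype(np.float32))
    return dict(n=len(q),mec=(round(x,4),round(y,4),round(rad,4)),mean=q.mean(0).round(4),med=np.median(q,0).round(4))
E
python3 - <<'E'
from h import *
z=np.load('top0.npz');p,W=cloud('top',z['p'],z['d'])
for n,(u,v) in dict(cap=(334,199),head=(197,209),mat=(263,178),jug=(135,138),bottle=(230,120),jar=(328,127),mug=(397,155),smallcap=(387,206),spat=(263,253),handle=(272,220)).items(): print(n,W[v,u].round(4))
c=W[199,334];print('knob',circ(W,c,.03,.145,.165)); print('shell top',circ(W,c,.06,.105,.125)); print('shoulder+',circ(W,c,.06,.06,.08))
c=W[209,197];print('boss',circ(W,c,.04,.066,.09)); print('disc',circ(W,c,.11,.03,.045))
hsv=cv2.cvtColor(p,cv2.COLOR_RGB2HSV)
k=(np.hypot(W[...,0]-W[178,263][0],W[...,1]-W[178,263][1])<.12)&(W[...,2]>.0025)&(W[...,2]<.012)
q=W[k];print(len(q));print(cv2.minAreaRect(q[:,:2].astype(np.float32)))
print('spat',(lambda k:(W[k].min(0),W[k].max(0)))((np.hypot(W[...,0]-W[235,268][0],W[...,1]-W[235,268][1])<.09)&(W[...,2]>.012)&(W[...,2]<.06)))
E
```

```text
cap [ 0.522  -0.1758  0.1533]
head [0.5125 0.1961 0.0778]
mat [0.6143 0.0192 0.0033]
jug [0.681  0.3359 0.1951]
bottle [0.751  0.1007 0.1221]
jar [ 0.7435 -0.1697  0.0709]
mug [ 0.6759 -0.3726  0.0089]
smallcap [ 0.5169 -0.3279  0.0623]
spat [0.3947 0.0193 0.0042]
handle [ 0.4871 -0.0079  0.0226]
knob {'n': 95, 'mec': (0.5246, -0.1782, 0.014), 'mean': array([ 0.5238, -0.1778,  0.155 ]), 'med': array([ 0.5239, -0.1783,  0.155 ])}
shell top {'n': 487, 'mec': (0.5242, -0.1774, 0.0371), 'mean': array([ 0.5223, -0.1775,  0.1152]), 'med': array([ 0.5202, -0.1763,  0.1152])}
shoulder+ {'n': 64, 'mec': (0.5237, -0.1794, 0.0398), 'mean': array([ 0.5008, -0.1754,  0.071 ]), 'med': array([ 0.4968, -0.1723,  0.0712])}
boss {'n': 167, 'mec': (0.516, 0.1995, 0.0207), 'mean': array([0.5147, 0.199 , 0.0769]), 'med': array([0.5153, 0.1989, 0.077 ])}
disc {'n': 2175, 'mec': (0.5157, 0.2001, 0.0806), 'mean': array([0.5142, 0.1988, 0.0396]), 'med': array([0.5124, 0.1974, 0.0397])}
2683
((0.6142105460166931, 0.019580721855163574), (0.23508600890636444, 0.23720906674861908), 89.25932312011719)
spat (array([ 0.38309806, -0.03057876,  0.01233361]), array([0.53137667, 0.05569138, 0.02836946]))
```

```bash
cat >> h.py <<'E'
def go(x,y,z):
    s=robot.sense(); d=R.from_quat(s['ee_rot']).inv().apply(np.array([x,y,z])-s['tool_pos'])/.3
    print('frac dx,dy,dz',d.round(4),'rows>=',(np.linalg.norm(d)*.3/.045).round(1),'pos',s['tool_pos'].round(4),'t',s['t'],'q',s['qpos'].round(2),'F',s['force'].round(1))
    print('tool axes',R.from_quat(s['ee_rot']).as_matrix().round(3).tolist())
E
python3 -c "
from h import *
go(.524,-.178,.24)"
```

```text
frac dx,dy,dz [-1.8438 -2.1312 -0.057 ] rows>= 18.8 pos [0.1851 0.5965 0.2219] t 0.1 q [-1.34  0.41 -0.01  1.6   0.01  1.13 -0.08] F [ 0.3 -0.2  0. ]
tool axes [[-0.955, 0.296, -0.0], [0.296, 0.955, -0.001], [-0.0, -0.001, -1.0]]
```

```bash
python3 -m pendant '[{"dx":-0.1,"dy":-0.12,"dz":-0.01},{"dx":-0.1,"dy":-0.12,"dz":-0.01},{"dx":-0.1,"dy":-0.12,"dz":-0.01},{"dx":-0.1,"dy":-0.12,"dz":-0.01},{"dx":-0.1,"dy":-0.12,"dz":-0.01},{"dx":-0.1,"dy":-0.12,"dz":-0.01}]'; python3 -c "
from h import *
go(.524,-.178,.24)"
```

```text
frac dx,dy,dz [-1.8438 -2.1312 -0.057 ] rows>= 18.8 pos [0.1851 0.5965 0.2219] t 0.1 q [-1.34  0.41 -0.01  1.6   0.01  1.13 -0.08] F [ 0.3 -0.2  0. ]
tool axes [[-0.955, 0.296, -0.0], [0.296, 0.955, -0.001], [-0.0, -0.001, -1.0]]schema error: expected keys dx, dy, dz, wx, wy, wz, jaw
```

```bash
python3 -m pendant '[{"dx":-0.1,"dy":-0.12,"dz":-0.01,"wx":0,"wy":0,"wz":0,"jaw":1},{"dx":-0.1,"dy":-0.12,"dz":-0.01,"wx":0,"wy":0,"wz":0,"jaw":1},{"dx":-0.1,"dy":-0.12,"dz":-0.01,"wx":0,"wy":0,"wz":0,"jaw":1},{"dx":-0.1,"dy":-0.12,"dz":-0.01,"wx":0,"wy":0,"wz":0,"jaw":1},{"dx":-0.1,"dy":-0.12,"dz":-0.01,"wx":0,"wy":0,"wz":0,"jaw":1},{"dx":-0.1,"dy":-0.12,"dz":-0.01,"wx":0,"wy":0,"wz":0,"jaw":1}]'; python3 -c "
from h import *
go(.524,-.178,.24)"
```

```text
t: 0.85
tool_pos: [0.2935, 0.3356, 0.2405]
ee_rot: [0.15, 0.989, -0.0, -0.0]
force: [0.9, -0.1, 0.1]
opening: 0.0878
gripper_force: 0.0
frac dx,dy,dz [-1.2413 -1.4076  0.002 ] rows>= 12.5 pos [0.2935 0.3356 0.2405] t 0.85 q [-1.04  0.08  0.09  1.99 -0.01  1.07  0.32] F [ 0.9 -0.1  0.1]
tool axes [[-0.955, 0.296, -0.0], [0.296, 0.955, -0.0], [0.0, -0.0, -1.0]]
```

```bash
python3 -m pendant '[{"dx":-0.1,"dy":-0.12,"dz":0,"wx":0,"wy":0,"wz":0,"jaw":1},{"dx":-0.1,"dy":-0.12,"dz":0,"wx":0,"wy":0,"wz":0,"jaw":1},{"dx":-0.1,"dy":-0.12,"dz":0,"wx":0,"wy":0,"wz":0,"jaw":1},{"dx":-0.1,"dy":-0.12,"dz":0,"wx":0,"wy":0,"wz":0,"jaw":1},{"dx":-0.1,"dy":-0.12,"dz":0,"wx":0,"wy":0,"wz":0,"jaw":1},{"dx":-0.1,"dy":-0.12,"dz":0,"wx":0,"wy":0,"wz":0,"jaw":1},{"dx":-0.1,"dy":-0.12,"dz":0,"wx":0,"wy":0,"wz":0,"jaw":1},{"dx":-0.1,"dy":-0.12,"dz":0,"wx":0,"wy":0,"wz":0,"jaw":1},{"dx":-0.1,"dy":-0.12,"dz":0,"wx":0,"wy":0,"wz":0,"jaw":1},{"dx":-0.1,"dy":-0.12,"dz":0,"wx":0,"wy":0,"wz":0,"jaw":1},{"dx":-0.12,"dy":-0.1,"dz":0,"wx":0,"wy":0,"wz":0,"jaw":1},{"dx":-0.12,"dy":-0.1,"dz":0,"wx":0,"wy":0,"wz":0,"jaw":1},{"dx":0,"dy":0,"dz":0,"wx":0,"wy":0,"wz":0,"jaw":1}]'; python3 -c "
from h import *
go(.524,-.178,.121)
p,W=cloud('wrist'); cv2.imwrite('pics/w1.png',p[:,:,::-1])
print(circ(W,(.524,-.178),.03,.145,.165))"
```

```text
t: 2.48
tool_pos: [0.5243, -0.1772, 0.24]
ee_rot: [0.152, 0.988, -0.001, -0.0]
force: [-1.3, 0.2, -0.5]
opening: 0.0879
gripper_force: 0.0
frac dx,dy,dz [-0.     -0.0018  0.3966] rows>= 2.6 pos [ 0.5243 -0.1772  0.24  ] t 2.475 q [-0.28  0.31  0.66  1.78 -0.21  1.12  1.71] F [-1.3  0.2 -0.5]
tool axes [[-0.954, 0.3, -0.001], [0.3, 0.954, -0.002], [0.0, -0.003, -1.0]]
{'n': 979, 'mec': (0.5237, -0.1756, 0.0139), 'mean': array([ 0.5226, -0.1752,  0.1534]), 'med': array([ 0.5224, -0.1752,  0.1537])}
```

View pics/w1.png

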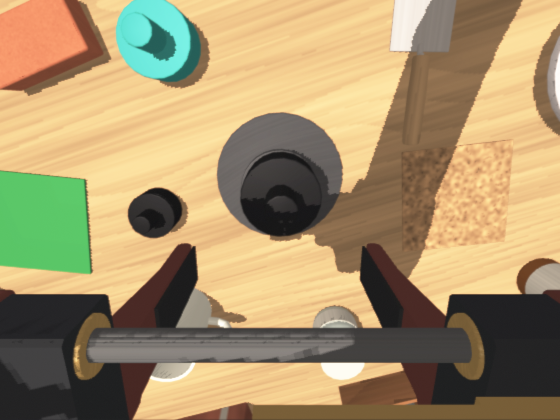

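The wrist view shows the cap knob at about (281,205), centred laterally between the fingers, so I'll descend.

```bash
python3 -m pendant '[{"dx":0,"dy":0.003,"dz":0.12,"wx":0,"wy":0,"wz":0,"jaw":1},{"dx":0,"dy":0,"dz":0.12,"wx":0,"wy":0,"wz":0,"jaw":1},{"dx":0,"dy":0,"dz":0.1,"wx":0,"wy":0,"wz":0,"jaw":1},{"dx":0,"dy":0,"dz":0.05,"wx":0,"wy":0,"wz":0,"jaw":1},{"dx":0,"dy":0,"dz":0,"wx":0,"wy":0,"wz":0,"jaw":1},{"dx":0,"dy":0,"dz":0,"wx":0,"wy":0,"wz":0,"jaw":0},{"dx":0,"dy":0,"dz":0,"wx":0,"wy":0,"wz":0,"jaw":0},{"dx":0,"dy":0,"dz":0,"wx":0,"wy":0,"wz":0,"jaw":0},{"dx":0,"dy":0,"dz":0,"wx":0,"wy":0,"wz":0,"jaw":0},{"dx":0,"dy":0,"dz":0,"wx":0,"wy":0,"wz":0,"jaw":0},{"dx":0,"dy":0,"dz":0,"wx":0,"wy":0,"wz":0,"jaw":0}]' 25; python3 -c "
from h import *
go(.524,-.178,.25)"
```

```text
t: 3.9
tool_pos: [0.5242, -0.1733, 0.1236]
ee_rot: [0.15, 0.989, -0.0, -0.0]
force: [-0.4, -1.2, 0.3]
opening: 0.0309
gripper_force: 0.4
frac dx,dy,dz [-0.004  -0.0153 -0.4212] rows>= 2.8 pos [ 0.5242 -0.1733  0.1236] t 3.9 q [-0.22  0.44  0.6   1.91 -0.32  0.88  1.8 ] F [-0.4 -1.2  0.3]
tool axes [[-0.955, 0.296, -0.0], [0.296, 0.955, -0.0], [0.0, -0.0, -1.0]]
```

```bash
python3 -m pendant '[{"dx":0,"dy":0,"dz":0,"wx":0,"wy":0,"wz":0,"jaw":0},{"dx":0,"dy":0,"dz":0,"wx":0,"wy":0,"wz":0,"jaw":0},{"dx":0,"dy":0,"dz":0,"wx":0,"wy":0,"wz":0,"jaw":0},{"dx":0,"dy":0,"dz":-0.03,"wx":0,"wy":0,"wz":0,"jaw":0},{"dx":0,"dy":0,"dz":-0.08,"wx":0,"wy":0,"wz":0,"jaw":0},{"dx":0,"dy":0,"dz":-0.12,"wx":0,"wy":0,"wz":0,"jaw":0},{"dx":0,"dy":0,"dz":-0.1,"wx":0,"wy":0,"wz":0,"jaw":0},{"dx":0,"dy":0,"dz":0,"wx":0,"wy":0,"wz":0,"jaw":0}]' 25; python3 -c "
from h import *
go(.614,.0195,.22)"
```

```text
t: 4.9
tool_pos: [0.5255, -0.1736, 0.2251]
ee_rot: [0.15, 0.989, 0.0, 0.002]
force: [1.2, 0.2, -1.7]
opening: 0.0277
gripper_force: 25.0
frac dx,dy,dz [-0.091   0.7023  0.0183] rows>= 4.7 pos [ 0.5255 -0.1736  0.2251] t 4.9 q [-0.28  0.32  0.66  1.81 -0.22  1.08  1.72] F [ 1.2  0.2 -1.7]
tool axes [[-0.955, 0.296, 0.005], [0.296, 0.955, -0.0], [-0.004, 0.001, -1.0]]
```

```bash
python3 -m pendant '[{"dx":-0.01,"dy":0.08,"dz":0,"wx":0,"wy":0,"wz":0,"jaw":0},{"dx":-0.02,"dy":0.14,"dz":0,"wx":0,"wy":0,"wz":0,"jaw":0},{"dx":-0.02,"dy":0.14,"dz":0,"wx":0,"wy":0,"wz":0,"jaw":0},{"dx":-0.02,"dy":0.14,"dz":0,"wx":0,"wy":0,"wz":0,"jaw":0},{"dx":-0.02,"dy":0.12,"dz":0,"wx":0,"wy":0,"wz":0,"jaw":0},{"dx":0,"dy":0.08,"dz":0.04,"wx":0,"wy":0,"wz":0,"jaw":0},{"dx":0,"dy":0,"dz":0.12,"wx":0,"wy":0,"wz":0,"jaw":0},{"dx":0,"dy":0,"dz":0.12,"wx":0,"wy":0,"wz":0,"jaw":0},{"dx":0,"dy":0,"dz":0.12,"wx":0,"wy":0,"wz":0,"jaw":0},{"dx":0,"dy":0,"dz":0.08,"wx":0,"wy":0,"wz":0,"jaw":0},{"dx":0,"dy":0,"dz":0,"wx":0,"wy":0,"wz":0,"jaw":0},{"dx":0,"dy":0,"dz":0,"wx":0,"wy":0,"wz":0,"jaw":0}]'; python3 -c "
from h import *
go(.614,.0195,.0578)"
```

```text
t: 6.4
tool_pos: [0.6123, 0.0189, 0.079]
ee_rot: [0.15, 0.989, -0.0, 0.0]
force: [0.3, 0.3, -0.9]
opening: 0.0278
gripper_force: 25.0
frac dx,dy,dz [-0.0047  0.0036  0.0707] rows>= 0.5 pos [0.6123 0.0189 0.079 ] t 6.4 q [-0.47  0.59  0.51  1.79 -0.36  0.86  1.48] F [ 0.3  0.3 -0.9]
tool axes [[-0.955, 0.297, 0.0], [0.297, 0.955, -0.0], [-0.0, -0.0, -1.0]]
```

```bash
python3 -m pendant '[{"dx":-0.005,"dy":0.003,"dz":0.03,"wx":0,"wy":0,"wz":0,"jaw":0},{"dx":0,"dy":0,"dz":0.025,"wx":0,"wy":0,"wz":0,"jaw":0},{"dx":0,"dy":0,"dz":0.01,"wx":0,"wy":0,"wz":0,"jaw":0},{"dx":0,"dy":0,"dz":0.006,"wx":0,"wy":0,"wz":0,"jaw":0},{"dx":0,"dy":0,"dz":0.003,"wx":0,"wy":0,"wz":0,"jaw":0},{"dx":0,"dy":0,"dz":0,"wx":0,"wy":0,"wz":0,"jaw":0}]'; python3 -c "
from h import *
go(.614,.0195,.0578)"
```

```text
t: 7.15
tool_pos: [0.6139, 0.0197, 0.0575]
ee_rot: [0.15, 0.989, 0.0, -0.0]
force: [-3.8, -0.3, 8.3]
opening: 0.0274
gripper_force: 25.0
frac dx,dy,dz [-0.0005 -0.0004 -0.001 ] rows>= 0.0 pos [0.6139 0.0197 0.0575] t 7.15 q [-0.46  0.62  0.49  1.8  -0.38  0.82  1.49] F [-3.8 -0.3  8.3]
tool axes [[-0.955, 0.297, 0.0], [0.297, 0.955, 0.001], [0.0, 0.001, -1.0]]
```

```bash
python3 -m pendant '[{"dx":0,"dy":0,"dz":0,"wx":0,"wy":0,"wz":0,"jaw":1},{"dx":0,"dy":0,"dz":0,"wx":0,"wy":0,"wz":0,"jaw":1},{"dx":0,"dy":0,"dz":0,"wx":0,"wy":0,"wz":0,"jaw":1},{"dx":0,"dy":0,"dz":0,"wx":0,"wy":0,"wz":0,"jaw":1},{"dx":0,"dy":0,"dz":-0.03,"wx":0,"wy":0,"wz":0,"jaw":1},{"dx":0,"dy":0,"dz":-0.1,"wx":0,"wy":0,"wz":0,"jaw":1},{"dx":0,"dy":0,"dz":-0.15,"wx":0,"wy":0,"wz":0,"jaw":1},{"dx":0,"dy":0,"dz":-0.15,"wx":0,"wy":0,"wz":0,"jaw":1},{"dx":0,"dy":0,"dz":-0.1,"wx":0,"wy":0,"wz":0,"jaw":1},{"dx":0,"dy":0,"dz":0,"wx":0,"wy":0,"wz":0,"jaw":1}]'; python3 -c "
from h import *
go(.516,.1998,.18)
p,W=cloud('top'); cv2.imwrite('pics/t2.png',p[60:300,100:480,::-1].repeat(2,0).repeat(2,1))
print('knob',circ(W,(.614,.02),.05,.08,.1)); print('shell',circ(W,(.614,.02),.06,.04,.055)); print('nose',circ(W,(.524,-.178),.05,.09,.1),circ(W,(.524,-.178),.06,.06,.08))"
```

```text
t: 8.4
tool_pos: [0.6154, 0.0196, 0.2186]
ee_rot: [0.15, 0.989, 0.001, 0.002]
force: [1.0, 0.2, -0.6]
opening: 0.0874
gripper_force: 0.0
frac dx,dy,dz [0.4951 0.4751 0.1275] rows>= 4.7 pos [0.6154 0.0196 0.2186] t 8.4 q [-0.53  0.44  0.59  1.66 -0.26  1.12  1.4 ] F [ 1.   0.2 -0.6]
tool axes [[-0.955, 0.296, 0.005], [0.296, 0.955, 0.001], [-0.005, 0.003, -1.0]]
knob {'n': 85, 'mec': (0.6142, 0.017, 0.0142), 'mean': array([0.6135, 0.0168, 0.0888]), 'med': array([0.6142, 0.0159, 0.0888])}
shell {'n': 360, 'mec': (0.614, 0.0162, 0.0371), 'mean': array([0.6087, 0.015 , 0.049 ]), 'med': array([0.6054, 0.0143, 0.0491])}
nose {'n': 112, 'mec': (0.5262, -0.1807, 0.0187), 'mean': array([ 0.5255, -0.1792,  0.0942]), 'med': array([ 0.5248, -0.1797,  0.0938])} {'n': 480, 'mec': (0.5251, -0.1799, 0.0404), 'mean': array([ 0.5238, -0.1787,  0.0715]), 'med': array([ 0.5225, -0.178 ,  0.0717])}
```

View pics/t2.png

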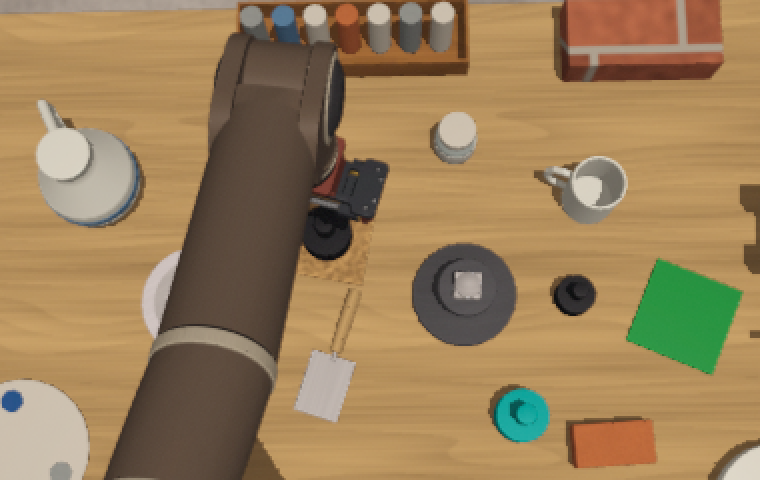

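The cap stands upright on the cork mat (crop about (327,228)) and the bare spindle is visible at about (467,285). Next is the head.

```bash
python3 -m pendant '[{"dx":0.08,"dy":0.08,"dz":0,"wx":0,"wy":0,"wz":0,"jaw":1},{"dx":0.1,"dy":0.1,"dz":0,"wx":0,"wy":0,"wz":0,"jaw":1},{"dx":0.1,"dy":0.1,"dz":0.03,"wx":0,"wy":0,"wz":0,"jaw":1},{"dx":0.1,"dy":0.1,"dz":0.04,"wx":0,"wy":0,"wz":0,"jaw":1},{"dx":0.115,"dy":0.095,"dz":0.06,"wx":0,"wy":0,"wz":0,"jaw":1},{"dx":0,"dy":0,"dz":0,"wx":0,"wy":0,"wz":0,"jaw":1},{"dx":0,"dy":0,"dz":0,"wx":0,"wy":0,"wz":0,"jaw":1}]'; python3 -c "
from h import *
p,W=cloud('wrist')
print(circ(W,(.516,.1998),.04,.066,.09),circ(W,(.516,.1998),.11,.03,.045))
go(.5157,.1993,.0445)"
```

```text
t: 9.32
tool_pos: [0.5143, 0.1991, 0.1759]
ee_rot: [0.15, 0.989, -0.001, -0.0]
force: [0.7, -0.0, 1.0]
opening: 0.0882
gripper_force: 0.0
{'n': 1783, 'mec': (0.5148, 0.2029, 0.0199), 'mean': array([0.5135, 0.2032, 0.0755]), 'med': array([0.5133, 0.2032, 0.0757])} {'n': 20072, 'mec': (0.5151, 0.2026, 0.08), 'mean': array([0.5092, 0.2046, 0.0381]), 'med': array([0.5045, 0.2063, 0.0381])}
frac dx,dy,dz [-0.002   0.0034  0.4393] rows>= 2.9 pos [0.5148 0.1986 0.1763] t 9.375 q [-0.88  0.36  0.54  1.86 -0.22  0.98  1.03] F [-0.  -0.2  0.3]
tool axes [[-0.955, 0.298, 0.0], [0.298, 0.955, -0.001], [-0.0, -0.001, -1.0]]
```

```bash
python3 -m pendant '[{"dx":0,"dy":0.007,"dz":0.1,"wx":0,"wy":0,"wz":0,"jaw":1},{"dx":0,"dy":0,"dz":0.12,"wx":0,"wy":0,"wz":0,"jaw":1},{"dx":0,"dy":0,"dz":0.12,"wx":0,"wy":0,"wz":0,"jaw":1},{"dx":0,"dy":0,"dz":0.08,"wx":0,"wy":0,"wz":0,"jaw":1},{"dx":0,"dy":0,"dz":0.015,"wx":0,"wy":0,"wz":0,"jaw":1},{"dx":0,"dy":0,"dz":0,"wx":0,"wy":0,"wz":0,"jaw":0},{"dx":0,"dy":0,"dz":0,"wx":0,"wy":0,"wz":0,"jaw":0},{"dx":0,"dy":0,"dz":0,"wx":0,"wy":0,"wz":0,"jaw":0},{"dx":0,"dy":0,"dz":0,"wx":0,"wy":0,"wz":0,"jaw":0},{"dx":0,"dy":0,"dz":0,"wx":0,"wy":0,"wz":0,"jaw":0},{"dx":0,"dy":0,"dz":0,"wx":0,"wy":0,"wz":0,"jaw":0},{"dx":0,"dy":0,"dz":0,"wx":0,"wy":0,"wz":0,"jaw":0},{"dx":0,"dy":0,"dz":0,"wx":0,"wy":0,"wz":0,"jaw":0}]' 45; python3 -c "
from h import *
go(.5157,.1993,.25)"
```

```text
t: 11.0
tool_pos: [0.5152, 0.2024, 0.0462]
ee_rot: [0.15, 0.989, 0.0, 0.0]
force: [0.5, 2.4, 3.1]
opening: 0.0394
gripper_force: 45.0
frac dx,dy,dz [-0.0049 -0.0088 -0.6794] rows>= 4.5 pos [0.5152 0.2024 0.0462] t 11.0 q [-0.8   0.54  0.45  1.96 -0.35  0.72  1.13] F [0.5 2.4 3.1]
tool axes [[-0.955, 0.296, 0.0], [0.296, 0.955, 0.001], [-0.0, 0.001, -1.0]]
```

```bash
python3 -m pendant '[{"dx":0,"dy":0,"dz":-0.03,"wx":0,"wy":0,"wz":0,"jaw":0},{"dx":0,"dy":0,"dz":-0.08,"wx":0,"wy":0,"wz":0,"jaw":0},{"dx":0,"dy":0,"dz":-0.12,"wx":0,"wy":0,"wz":0,"jaw":0},{"dx":0,"dy":0,"dz":-0.12,"wx":0,"wy":0,"wz":0,"jaw":0},{"dx":0,"dy":0,"dz":-0.12,"wx":0,"wy":0,"wz":0,"jaw":0},{"dx":0,"dy":0,"dz":-0.06,"wx":0,"wy":0,"wz":0,"jaw":0},{"dx":-0.02,"dy":-0.06,"dz":0,"wx":0,"wy":0,"wz":0,"jaw":0},{"dx":-0.04,"dy":-0.12,"dz":0,"wx":0,"wy":0,"wz":0,"jaw":0},{"dx":-0.04,"dy":-0.12,"dz":0,"wx":0,"wy":0,"wz":0,"jaw":0},{"dx":-0.04,"dy":-0.12,"dz":0,"wx":0,"wy":0,"wz":0,"jaw":0},{"dx":-0.04,"dy":-0.12,"dz":0,"wx":0,"wy":0,"wz":0,"jaw":0},{"dx":-0.04,"dy":-0.12,"dz":0,"wx":0,"wy":0,"wz":0,"jaw":0},{"dx":-0.04,"dy":-0.12,"dz":0,"wx":0,"wy":0,"wz":0,"jaw":0},{"dx":-0.04,"dy":-0.12,"dz":0,"wx":0,"wy":0,"wz":0,"jaw":0},{"dx":-0.04,"dy":-0.12,"dz":0,"wx":0,"wy":0,"wz":0,"jaw":0},{"dx":-0.04,"dy":-0.12,"dz":0,"wx":0,"wy":0,"wz":0,"jaw":0},{"dx":-0.02,"dy":-0.06,"dz":0,"wx":0,"wy":0,"wz":0,"jaw":0},{"dx":0,"dy":0,"dz":0,"wx":0,"wy":0,"wz":0,"jaw":0},{"dx":0,"dy":0,"dz":0,"wx":0,"wy":0,"wz":0,"jaw":0}]'; python3 -c "
from h import *
go(.5247,-.1785,.145)
z=cloud('top');print(circ(z[1],(.525,-.178),.11,.16,.215))"
```

```text
t: 13.38
tool_pos: [0.5218, -0.1772, 0.204]
ee_rot: [0.15, 0.989, 0.0, -0.001]
force: [-0.5, -0.3, -6.1]
opening: 0.0388
gripper_force: 45.0
frac dx,dy,dz [-0.0111 -0.0014  0.1965] rows>= 1.3 pos [ 0.5218 -0.1772  0.204 ] t 13.375 q [-0.3   0.35  0.69  1.83 -0.26  1.05  1.76] F [-0.5 -0.3 -6.1]
tool axes [[-0.955, 0.297, -0.002], [0.297, 0.955, 0.001], [0.002, 0.0, -1.0]]
{'n': 186, 'mec': (0.4945, -0.2304, 0.0525), 'mean': array([ 0.4803, -0.2313,  0.1968]), 'med': array([ 0.478 , -0.2313,  0.1966])}
```

```bash
python3 -m pendant '[{"dx":-0.011,"dy":-0.001,"dz":0.06,"wx":0,"wy":0,"wz":0,"jaw":0},{"dx":0,"dy":0,"dz":0.08,"wx":0,"wy":0,"wz":0,"jaw":0},{"dx":0,"dy":0,"dz":0.06,"wx":0,"wy":0,"wz":0,"jaw":0},{"dx":0,"dy":0,"dz":0.02,"wx":0,"wy":0,"wz":0,"jaw":0},{"dx":0,"dy":0,"dz":0,"wx":0,"wy":0,"wz":0,"jaw":0}]'; python3 -c "
from h import *
go(.5247,-.1785,.132)"
```

```text
t: 14.05
tool_pos: [0.5259, -0.1787, 0.1386]
ee_rot: [0.15, 0.989, -0.0, -0.0]
force: [0.5, 0.5, -6.2]
opening: 0.0394
gripper_force: 45.0
frac dx,dy,dz [ 0.004  -0.0004  0.022 ] rows>= 0.1 pos [ 0.5259 -0.1787  0.1386] t 14.05 q [-0.25  0.44  0.65  1.89 -0.33  0.92  1.82] F [ 0.5  0.5 -6.2]
tool axes [[-0.955, 0.296, -0.001], [0.296, 0.955, -0.0], [0.001, -0.0, -1.0]]
```

```bash
python3 -m pendant '[{"dx":0,"dy":0,"dz":0.01,"wx":0,"wy":0,"wz":0,"jaw":0},{"dx":0,"dy":0,"dz":0.007,"wx":0,"wy":0,"wz":0,"jaw":0},{"dx":0,"dy":0,"dz":0.005,"wx":0,"wy":0,"wz":0,"jaw":0},{"dx":0,"dy":0,"dz":0.004,"wx":0,"wy":0,"wz":0,"jaw":0},{"dx":0,"dy":0,"dz":0,"wx":0,"wy":0,"wz":0,"jaw":0}]'; python3 -c "
from h import *
go(.5247,-.1785,.132)"
```

```text
t: 14.68
tool_pos: [0.5263, -0.1788, 0.1321]
ee_rot: [0.15, 0.989, 0.0, 0.0]
force: [-2.6, 1.8, 5.4]
opening: 0.0393
gripper_force: 45.0
frac dx,dy,dz [ 0.0054 -0.0005  0.0003] rows>= 0.0 pos [ 0.5263 -0.1788  0.1321] t 14.675 q [-0.25  0.45  0.64  1.9  -0.34  0.91  1.83] F [-2.6  1.8  5.4]
tool axes [[-0.955, 0.296, 0.001], [0.296, 0.955, 0.0], [-0.001, 0.001, -1.0]]
```

```bash
python3 -m pendant '[{"dx":0.004,"dy":0,"dz":0.001,"wx":0,"wy":0,"wz":0.014,"jaw":0},{"dx":0,"dy":0,"dz":0.001,"wx":0,"wy":0,"wz":0.014,"jaw":0},{"dx":0,"dy":0,"dz":0,"wx":0,"wy":0,"wz":0.014,"jaw":0},{"dx":0,"dy":0,"dz":0,"wx":0,"wy":0,"wz":0.014,"jaw":0},{"dx":0,"dy":0,"dz":0,"wx":0,"wy":0,"wz":0.014,"jaw":0}]'; python3 -c "
from h import *
go(.5247,-.1785,.132);print(robot.sense()['torque'])"
```

```text
t: 15.3
tool_pos: [0.5259, -0.1792, 0.1321]
ee_rot: [0.258, 0.966, 0.0, 0.001]
force: [-1.8, 0.5, 7.8]
opening: 0.0393
gripper_force: 45.0
frac dx,dy,dz [ 0.0045 -0.      0.0003] rows>= 0.0 pos [ 0.5259 -0.1792  0.1321] t 15.3 q [-0.29  0.46  0.7   1.9  -0.37  0.91  1.64] F [-1.8  0.5  7.8]
tool axes [[-0.867, 0.499, 0.003], [0.499, 0.867, -0.001], [-0.003, 0.001, -1.0]]
[0.00187861 0.65623879 0.16487874]
```

```bash
python3 -m pendant '[{"dx":0.003,"dy":0,"dz":0,"wx":0,"wy":0,"wz":0.014,"jaw":0},{"dx":0,"dy":0,"dz":0,"wx":0,"wy":0,"wz":0.014,"jaw":0},{"dx":0,"dy":0,"dz":0,"wx":0,"wy":0,"wz":0.014,"jaw":0},{"dx":0,"dy":0,"dz":0,"wx":0,"wy":0,"wz":0.014,"jaw":0},{"dx":0,"dy":0,"dz":0,"wx":0,"wy":0,"wz":0.014,"jaw":0}]'; python3 -c "
from h import *
go(.5247,-.1785,.132);print(robot.sense()['torque'])"
```

```text
t: 15.92
tool_pos: [0.5253, -0.1788, 0.1321]
ee_rot: [0.362, 0.932, 0.0, 0.002]
force: [-1.1, 0.3, 7.1]
opening: 0.0395
gripper_force: 45.0
frac dx,dy,dz [ 0.0022 -0.0007  0.0003] rows>= 0.0 pos [ 0.5253 -0.1788  0.1321] t 15.925 q [-0.33  0.47  0.76  1.91 -0.41  0.92  1.46] F [-1.1  0.3  7.1]
tool axes [[-0.737, 0.676, 0.003], [0.676, 0.737, -0.001], [-0.003, 0.001, -1.0]]
[-0.07419784  0.49469423  0.19662507]
```

```bash
python3 -m pendant '[{"dx":0,"dy":0,"dz":0,"wx":0,"wy":0,"wz":0.014,"jaw":0},{"dx":0,"dy":0,"dz":0,"wx":0,"wy":0,"wz":0.014,"jaw":0},{"dx":0,"dy":0,"dz":0,"wx":0,"wy":0,"wz":0.014,"jaw":0},{"dx":0,"dy":0,"dz":0,"wx":0,"wy":0,"wz":0.014,"jaw":0},{"dx":0,"dy":0,"dz":0,"wx":0,"wy":0,"wz":0.014,"jaw":0}]'; python3 -c "
from h import *
go(.5247,-.1785,.132);print(robot.sense()['torque'])"
```

```text
t: 16.55
tool_pos: [0.5252, -0.1787, 0.1321]
ee_rot: [0.463, 0.887, 0.0, 0.001]
force: [-1.6, -0.8, 8.3]
opening: 0.0394
gripper_force: 45.0
frac dx,dy,dz [ 0.0016 -0.0009  0.0002] rows>= 0.0 pos [ 0.5252 -0.1787  0.1321] t 16.55 q [-0.37  0.49  0.82  1.91 -0.44  0.93  1.28] F [-1.6 -0.8  8.3]
tool axes [[-0.572, 0.82, 0.003], [0.82, 0.572, -0.001], [-0.002, 0.002, -1.0]]
[-0.05475771  0.57047483  0.20520836]
```

```bash
python3 -m pendant '[{"dx":0,"dy":0,"dz":0,"wx":0,"wy":0,"wz":0.014,"jaw":0},{"dx":0,"dy":0,"dz":0,"wx":0,"wy":0,"wz":0.014,"jaw":0},{"dx":0,"dy":0,"dz":0,"wx":0,"wy":0,"wz":0.014,"jaw":0},{"dx":0,"dy":0,"dz":0,"wx":0,"wy":0,"wz":0.014,"jaw":0},{"dx":0,"dy":0,"dz":0,"wx":0,"wy":0,"wz":0.014,"jaw":0}]'; python3 -c "
from h import *
go(.5247,-.1785,.132);print(robot.sense()['torque'])"
```

```text
t: 17.18
tool_pos: [0.5245, -0.1783, 0.1317]
ee_rot: [0.557, 0.83, 0.001, 0.0]
force: [-3.7, 1.3, 5.7]
opening: 0.0397
gripper_force: 45.0
frac dx,dy,dz [-0.001   0.0004 -0.0011] rows>= 0.0 pos [ 0.5245 -0.1783  0.1317] t 17.175 q [-0.4   0.51  0.88  1.91 -0.48  0.94  1.1 ] F [-3.7  1.3  5.7]
tool axes [[-0.379, 0.925, 0.001], [0.925, 0.379, 0.0], [-0.0, 0.001, -1.0]]
[0.47918268 0.7655047  0.13531802]
```

```bash
python3 -m pendant '[{"dx":0,"dy":0,"dz":0.002,"wx":0,"wy":0,"wz":0.012,"jaw":0},{"dx":0,"dy":0,"dz":0.001,"wx":0,"wy":0,"wz":0.012,"jaw":0},{"dx":0,"dy":0,"dz":0,"wx":0,"wy":0,"wz":0,"jaw":0}]'; python3 -c "
from h import *
go(.5247,-.1785,.132);print(robot.sense()['torque'])"
```

```text
t: 17.55
tool_pos: [0.5244, -0.1778, 0.1294]
ee_rot: [0.587, 0.809, -0.0, 0.0]
force: [1.2, -0.3, -6.3]
opening: 0.0392
gripper_force: 45.0
frac dx,dy,dz [-0.0024  0.0003 -0.0085] rows>= 0.1 pos [ 0.5244 -0.1778  0.1294] t 17.55 q [-0.41  0.52  0.89  1.91 -0.5   0.94  1.04] F [ 1.2 -0.3 -6.3]
tool axes [[-0.31, 0.951, 0.0], [0.951, 0.31, -0.0], [-0.001, 0.0, -1.0]]
[ 0.01640383 -0.3685825  -0.02933028]
```

It has dropped in: only the head's weight is on the wrist now and z is 2.7 mm lower. I'll lower it gently the rest of the way.

```bash
python3 -m pendant '[{"dx":0,"dy":0,"dz":0.008,"wx":0,"wy":0,"wz":0.01,"jaw":0},{"dx":0,"dy":0,"dz":0.01,"wx":0,"wy":0,"wz":0,"jaw":0},{"dx":0,"dy":0,"dz":0.01,"wx":0,"wy":0,"wz":0,"jaw":0},{"dx":0,"dy":0,"dz":0.01,"wx":0,"wy":0,"wz":0,"jaw":0},{"dx":0,"dy":0,"dz":0.008,"wx":0,"wy":0,"wz":0,"jaw":0},{"dx":0,"dy":0,"dz":0,"wx":0,"wy":0,"wz":0,"jaw":0}]'; python3 -c "
from h import *
go(.5247,-.1785,.1162);print(robot.sense()['torque'])"
```

```text
t: 18.3
tool_pos: [0.5245, -0.1782, 0.1162]
ee_rot: [0.6, 0.8, 0.0, 0.0]
force: [2.9, -0.1, -0.4]
opening: 0.0396
gripper_force: 45.0
frac dx,dy,dz [-0.0011  0.0003  0.    ] rows>= 0.0 pos [ 0.5245 -0.1782  0.1162] t 18.3 q [-0.4   0.54  0.89  1.92 -0.53  0.92  1.03] F [ 2.9 -0.1 -0.4]
tool axes [[-0.28, 0.96, 0.001], [0.96, 0.28, -0.0], [-0.0, 0.001, -1.0]]
[-0.13251064 -0.53516397  0.03975095]
```

```bash
python3 -m pendant '[{"dx":0,"dy":0,"dz":0.004,"wx":0,"wy":0,"wz":0,"jaw":0},{"dx":0,"dy":0,"dz":0.002,"wx":0,"wy":0,"wz":0,"jaw":0},{"dx":0,"dy":0,"dz":0,"wx":0,"wy":0,"wz":0,"jaw":0}]';python3 -m pendant '[{"dx":0,"dy":0,"dz":0,"wx":0,"wy":0,"wz":0,"jaw":1},{"dx":0,"dy":0,"dz":0,"wx":0,"wy":0,"wz":0,"jaw":1},{"dx":0,"dy":0,"dz":0,"wx":0,"wy":0,"wz":0,"jaw":1},{"dx":0,"dy":0,"dz":0,"wx":0,"wy":0,"wz":0,"jaw":1},{"dx":0,"dy":0,"dz":-0.03,"wx":0,"wy":0,"wz":0,"jaw":1},{"dx":0,"dy":0,"dz":-0.1,"wx":0,"wy":0,"wz":0,"jaw":1},{"dx":0,"dy":0,"dz":-0.15,"wx":0,"wy":0,"wz":0,"jaw":1},{"dx":0,"dy":0,"dz":-0.15,"wx":0,"wy":0,"wz":0,"jaw":1},{"dx":0,"dy":0,"dz":0,"wx":0,"wy":0,"wz":0,"jaw":1}]'; python3 -c "
from h import *
go(.5247,-.1785,.1162)
p,W=cloud('wrist');print(circ(W,(.5245,-.178),.04,.12,.18),circ(W,(.5245,-.178),.1,.095,.13))
p,d=cams.camera('scene'); cv2.imwrite('pics/s3.png',p[:,:,::-1])"
```

```text
t: 18.68
tool_pos: [0.5246, -0.1782, 0.1161]
ee_rot: [0.6, 0.8, 0.001, 0.0]
force: [-3.2, 3.5, 20.5]
opening: 0.0396
gripper_force: 45.0
t: 19.8
tool_pos: [0.5255, -0.1791, 0.2466]
ee_rot: [0.6, 0.8, 0.001, 0.003]
force: [0.2, 0.6, -0.1]
opening: 0.0881
gripper_force: 0.0
frac dx,dy,dz [ 0.0036 -0.0045  0.4345] rows>= 2.9 pos [ 0.5255 -0.1791  0.2466] t 19.8 q [-0.52  0.39  1.02  1.79 -0.36  1.16  0.9 ] F [ 0.2  0.6 -0.1]
tool axes [[-0.279, 0.96, 0.006], [0.96, 0.279, -0.001], [-0.002, 0.005, -1.0]]
{'n': 1935, 'mec': (0.5242, -0.1777, 0.02), 'mean': array([ 0.5237, -0.1754,  0.1441]), 'med': array([ 0.5237, -0.1751,  0.1457])} {'n': 20197, 'mec': (0.5245, -0.178, 0.08), 'mean': array([ 0.5227, -0.1721,  0.1082]), 'med': array([ 0.5208, -0.1672,  0.1081])}
```

View pics/s3.png

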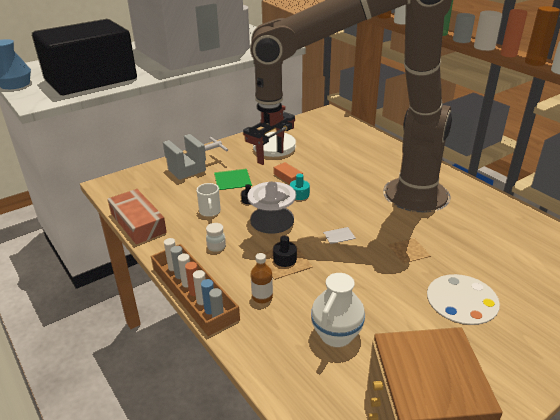

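The head is seated on the stand at about (272,195), with its disc top at 0.108 m and boss top at 0.146 m, which is fully home. The cap is upright on the mat at (285,252), the bystanders are undisturbed and the gripper is clear.

```bash
python3 -c "
from cell import robot
print(robot.finish_job())"
```

```text
the job is handed in; nothing more can be done
None
```

The job is handed in at about 20 s: the black cap stands upright on the cork mat, the wheel head sits fully home on the stand and is released, and nothing else looked disturbed in the last picture.

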